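# Set out the silversmith's bench for doming

## Robot

A 6-joint arm with a two-finger parallel gripper is mounted at the origin on the work surface. World frame = base frame: x ahead of the robot, y to its left, z up, the work surface at z = 0. Lengths are in mm, angles in degrees, forces in N, time in s.
With the tool pointing down it reaches from about 300 to 850 mm from the base axis. Payload 4.2 kg.
Tool frame: the origin (TCP) lies at the very end of the fingers, on their centre line; the grasp point (between the pads) lies 19 mm behind it; z points along the fingers, y is the line along which they close (so a half turn about z gives the same grasp; the last joint's range is limited). The gripper opens to 91 mm and grips with 3 to 60 N. Pads are 32 mm wide; open, the fingers measure 118 mm over their backs; the gripper's body (76 mm by 178 mm) begins 60 mm behind the grasp point.
Start: joints at [-64.229, 18.312, 89.639, -0, 72.044, -1.146], TCP at [260.313, -512.719, 213.976] pointing down, gripper open.
Joint ranges: [-177.97, 177.97], [-48.28, 115.42], [12.27, 149.76], [-77.06, 257.06], [2.81, 150.46], [-146.56, 146.56]. Speed limits (degrees/s): [147.25, 147.25, 180, 180, 180, 180].

## Interface

Orientations are given as [roll, pitch, yaw] about the fixed x, y, z axes, in that order (R = Rz(yaw) Ry(pitch) Rx(roll)).
In Python, from workcell import env, eyes gives the robot as it stands.
- The arm moves only by the tool send_rows, never from a script. Its argument "targets" is text: rows parted by semicolons, each of 7 numbers parted by spaces: the shift along the tool's x, y, z in m, then the turn, a rotation vector about the tool's x, y, z in degrees, then the opening in per cent of the stroke, from 0 (shut) to 100 (fully open). A call has 1 to 12 rows; each row is the pose to reach, as a shift and turn from the pose commanded when the call began, along the tool's axes at that moment; what a row does not reach only later rows make up. A row lasts 1/12 s, in which the tool goes at most 41.7 mm and 7.16 degrees, less where a joint would pass 70% of its speed; a pose out of reach is approached as far as the arm can. A call with a gripper value outside its range is refused whole. The fingers move at their own pace and stop on an object; "grip_force" is the grip in N (left out, the last holds). Time passes only in rows, so rows that repeat a pose let the fingers close. It gives the time, the measured TCP pose, the force, the opening and the grip force at its end, in the units of the state.
- env.state(): the state, without advancing time (a new reading comes with each control period).
- eyes.grab_frame(name): name is "side" or "top" or "wrist"; returns a dict with "image" (420x560x3 uint8, blue, green, red), "fovy" (degrees; the focal length in pixels is half the picture's height over the tangent of half this angle, whatever the lens; pixels are square), "cx", "cy" (the principal point, pixels), "D" ([k1, k2, p1, p2, k3] as OpenCV has them; the pictures are not rectified), "eye" and "attitude" of the camera in the world. Camera axes: x right, y up, looking along -z (the intrinsics and any distortion apply to the point x, -y, -z); pixel columns grow to the right and rows downward; lengths in mm; the calibration is good to about 2 mm. A picture is of the moment at which its call begins. There is no depth.
- env.job_done(): hands the job in; it is judged then, once.
The state is a dict: "time_s": time; "qpos": joint angles; "qvel": joint speeds; "effort": joint torques, N m; "ee_pos": TCP position; "ee_rot": TCP orientation; "force": force on the tool from outside, world axes, zero at the start; "torque": the same for the moment, N m; "gripper_width": finger opening in mm; "gripper_force": force on a finger pad.
Only numpy, scipy, OpenCV 4.12 (cv2) and the standard library are available. Lean on these libraries where they do the work, as an engineer would, in place of code of your own. Each camera call takes 0.05 s, during which the arm holds its last target. There are 200 camera calls.

## Task

Set out the silversmith's bench: the dished steel die in the middle of the square steel block with the silver ring centred on top of it, and the domed stake upright in the middle of the round wooden stump. Stand the punch stand on the bench midway between block and stump, its long side square to the line that joins them, and the white lidded pot on the bench straight behind the stump (on the side away from the robot, square off that same line) with a gap of about 3 cm between pot and stump. Everything stands upright; leave the amber jar and the brass weight where they are.

Things in the scene. Friction and masses are not known exactly. Their poses are not given: they have to be found in the camera images.
- block_top (a point): Square bright steel bench block, 90 x 90 mm and 30 mm high, fixed to the bench. This point is the centre of its flat top face. Axes along its sides: x points away from the robot (within about 7 degrees), y to the robot's left, z up. The stump's centre is always 280 mm from the block's centre, along the block's +y or -y (either side).
- stump_top (a point): Round wooden stump with growth rings on top, 88 mm diameter, 40 mm high, fixed to the bench. This point is the centre of its flat top face. Its axes are parallel to the block's (x square off the line that joins block and stump, away from the robot).
- die_center (a point): Loose dark steel doming die: a low round disc, 58 mm diameter, 24 mm high, with a shallow dish in its top (flat rim 8 mm wide round it), about 0.45 kg. The point is its centre, half-way up; z up.
- collar_center (a point): Loose silver ring (plain napkin ring), open at both ends: 44 mm outer, 36 mm inner diameter, 25 mm high, standing on its end, about 0.1 kg. The point is its centre, half-way up; z up. On the die it rests on the rim around the dish.
- stand_center (a point): Loose punch stand: pale wooden block 64 mm long (its x) by 36 mm wide (its y) by 40 mm high, with four short steel punches standing in a row down the middle of its top, up to 67 mm above its underside, about 0.22 kg. The point is the centre of the wooden block, 20 mm above its underside; z up. Take it across the 36 mm width, below the punches' row.
- stake_center (a point): Loose bright steel doming stake: an upright post 36 mm in diameter with a rounded top, 58 mm high in all, on a flat foot 52 mm in diameter and 6 mm thick; straight sides from 6 to 46 mm above the underside, about 0.4 kg. The point is its centre, 29 mm above the underside; z up.
- pot_center (a point): Loose white ceramic flux pot with a lid: 48 mm diameter body (lid edge 49 mm), 42 mm high, plus an 8 mm tall, 12 mm wide lid knob, 50 mm in all, about 0.15 kg. The point is 25 mm above its underside, on its axis; z up.
- jar_center (a point): Bystander, to be left alone: amber glass jar with a steel cap, 54 mm diameter, 60 mm high, loose, standing among the other things. The point is its centre, half-way up.
- weight_center (a point): Bystander, to be left alone: small brass scale weight with a knob, 30 mm diameter, 36 mm high, loose, standing on the near side of the block or stump. The point is on its axis, 18 mm up.
Not all that is in view belongs to the job. There is more than one size of the part that bears collar_center; the job needs the smaller. What is shaped like the part that bears block_top but blue is not meant.

How it is judged (in metres and radians):
At the end, for the whole second after the job is handed in: Die flat on block (12 mm of centre); ring on die (8 mm); stake on stump (12 mm); stand on bench within 15 mm of midway, long side within 0.2 rad of block x; pot on bench, centre 83-117 mm behind stump centre, at most 18 mm sideways; all upright within 0.1 rad, at rest (horizontal distance between die_center and block_top below 0.012 m and z of die_center in the frame of block_top between 0.008 and 0.016 m and horizontal distance between collar_center and die_center below 0.008 m and z of collar_center in the frame of die_center between 0.0205 and 0.0285 m and horizontal distance between stake_center and stump_top below 0.012 m and z of stake_center in the frame of stump_top between 0.025 and 0.033 m and x of stand_center in the frame of block_top between -0.015 and 0.015 m and horizontal distance between stand_center and block_top below 0.155 m and horizontal distance between stand_center and stump_top below 0.155 m and height (world z) of stand_center between 0.015 and 0.025 m and angle between the x axis of stand_center and the x axis of block_top, either way round below 0.2 rad and x of pot_center in the frame of stump_top between 0.083 and 0.117 m and y of pot_center in the frame of stump_top between -0.018 and 0.018 m and height (world z) of pot_center between 0.02 and 0.03 m and angle between each of die_center, collar_center, stake_center, stand_center, pot_center's own z axis and vertical below 0.1 rad and linear speed of each of die, collar, stake, stand, pot below 0.02 m/s); the robot touches nothing.
It fails at once if the amber jar is moved more than 20 mm (distance of jar_center from where it was at the start of the episode above 0.02 m).
It fails at once if the brass weight is moved more than 20 mm (distance of weight_center from where it was at the start of the episode above 0.02 m).
It also fails if it takes over 122 s, if anything falls off the work surface, if the arm or the gripper's body presses on something with over 40 N, if the wrist force passes 120 N, or if a joint passes its speed limit or range.

## Working session

There is one attempt and no reset: what is moved stays moved. The work goes in short steps, Python scripts to look and compute and a tool call to move; the robot and the scene stay as the last step left them, time stands still between calls to the robot, and variables do not carry over. Pictures are saved under pics/ and viewed, at most 14 in all, crops included, and the job is handed in when it is done.

Besides the shell and the picture viewer there is one more tool, called as name(argument=value, ...), one argument or row to a line, values as JSON. send_rows: Moves the arm, as the interface text tells. Its arguments: {"type":"object","properties":{"targets":{"type":"string"},"grip_force":{"type":"number"}},"required":["targets"]}

```bash
ls; mkdir -p pics; python3 - <<'E'
from workcell import env, eyes
import cv2
s=env.state();print(s)
for n in("top","side"):
    f=eyes.grab_frame(n);cv2.imwrite(f"pics/{n}0.png",f["image"]);print(n,{k:v for k,v in f.items() if k!="image"})
E
```

```text
pics
{'time_s': 0.0, 'qpos': array([-6.42279246e+01,  1.83507866e+01,  8.97092287e+01, -5.12406839e-04,
        7.20430605e+01, -1.14383659e+00]), 'qvel': array([-0.04086314,  0.09444103, -0.00147416,  0.14344033, -0.12020734,
        0.01149925]), 'effort': array([-6.57336568e-04, -4.12456334e+01, -2.31972635e+01,  7.25312345e-02,
        4.56444989e-02, -1.21014341e-04]), 'ee_pos': array([ 260.07989215, -512.22808871,  213.1097254 ]), 'ee_rot': array([-1.79896935e+02, -1.57057228e-03,  2.69160690e+01]), 'force': array([ 0.28941857,  0.29090744, -0.47933664]), 'torque': array([-0.0004217 , -0.03029032,  0.04236208]), 'gripper_force': 0.0, 'gripper_width': 91.42839222589495}
top {'fovy': 42.748651295216376, 'cx': 272.8646240942812, 'cy': 200.8252042212288, 'D': array([-0.1620231,  0.       ,  0.       ,  0.       ,  0.       ]), 'eye': array([ 309.28913751,    5.92340623, 1310.09197864]), 'attitude': array([  8.2506119 ,  -0.82481077, -90.98475814])}
side {'fovy': 53.57046207196974, 'cx': 276.5633391683271, 'cy': 215.46649289043023, 'D': array([-0.12619826,  0.        ,  0.        ,  0.        ,  0.        ]), 'eye': array([ 387.81201702, -641.81087128,  589.11434129]), 'attitude': array([ 51.81060642,  -1.13919784, -10.55972814])}
```

View pics/top0.png

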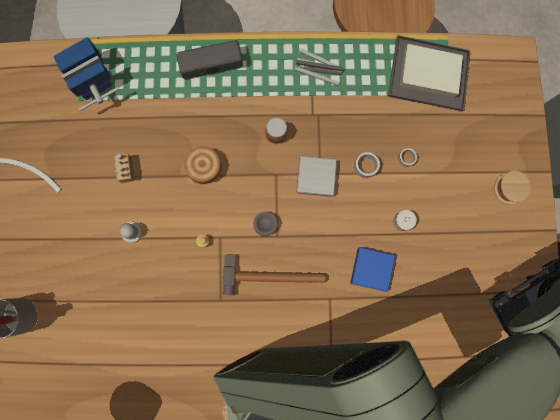

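View pics/side0.png

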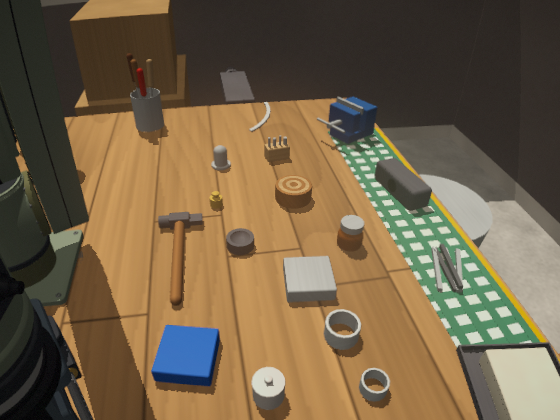

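The top view shows the block at (318,176), stump (204,165), die (265,223), stand (123,167), stake (131,232), pot (405,220), jar (277,130) and weight (203,240). There are two rings, at (368,164) and (408,157). The smaller one at (408,157) fits the job. The blue block at (374,269) is not the one meant.

```bash
cat > h.py <<'E'
import numpy as np, cv2
from scipy.spatial.transform import Rotation as R
from workcell import env, eyes
def cam(f):
    h=f["image"].shape[0]; F=h/2/np.tan(np.radians(f["fovy"])/2)
    return np.array([[F,0,f["cx"]],[0,F,f["cy"]],[0,0,1]])
def plane(f,px,z):
    p=cv2.undistortPoints(np.array(px,float).reshape(-1,1,2),cam(f),f["D"]).reshape(-1,2)
    d=np.c_[p[:,0],-p[:,1],-np.ones(len(p))]@R.from_euler("xyz",f["attitude"],degrees=True).as_matrix().T
    e=np.array(f["eye"]); return e+d*((z-e[2])/d[:,2])[:,None]
def project(f,P):
    M=R.from_euler("xyz",f["attitude"],degrees=True).as_matrix()
    q=(np.atleast_2d(P)-f["eye"])@M*[1,-1,-1]
    return cv2.projectPoints(q,np.zeros(3),np.zeros(3),cam(f),f["D"])[0].reshape(-1,2)
E
python3 - <<'E'
from h import *
f=eyes.grab_frame("top");g=eyes.grab_frame("side")
L=dict(block=(318,176,30),stump=(204,165,40),die=(265,223,24),ring=(408,157,25),bigring=(368,164,25),stand=(123,167,40),stake=(131,231,50),pot=(405,219,46),jar=(277,129,60),weight=(203,240,30))
S=dict(block=(309,270),stump=(293,187),die=(239,237),ring=(375,377),bigring=(342,322),stand=(277,150),stake=(220,152),pot=(268,380),jar=(351,224),weight=(216,196))
for k,(u,v,z) in L.items(): print(k,plane(f,(u,v),z)[0].round(),plane(g,S[k],z)[0].round())
im=f["image"]
a=cv2.resize(im[115:300,85:285],None,fx=3,fy=3,interpolation=cv2.INTER_CUBIC)
b=cv2.resize(im[115:300,255:445],None,fx=3,fy=3,interpolation=cv2.INTER_CUBIC)
cv2.imwrite("pics/a.png",a);cv2.imwrite("pics/b.png",b)
E
```

```text
block [ 554. -127.   30.] [ 559. -117.   30.]
stump [583. 150.  40.] [584. 143.  40.]
die [442.   4.  24.] [441.   4.  24.]
ring [ 600. -354.   25.] [ 605. -349.   25.]
bigring [ 584. -252.   25.] [ 586. -240.   25.]
stand [582. 348.  40.] [580. 321.  40.]
stake [424. 323.  50.] [427. 316.  50.]
pot [ 443. -332.   46.] [ 443. -336.   46.]
jar [665. -28.  60.] [665. -34.  60.]
weight [403. 153.  30.] [404. 149.  30.]
```

View pics/a.png

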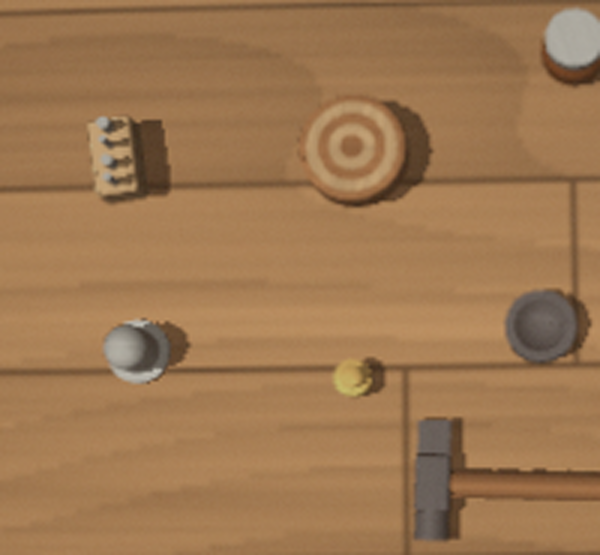

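View pics/b.png

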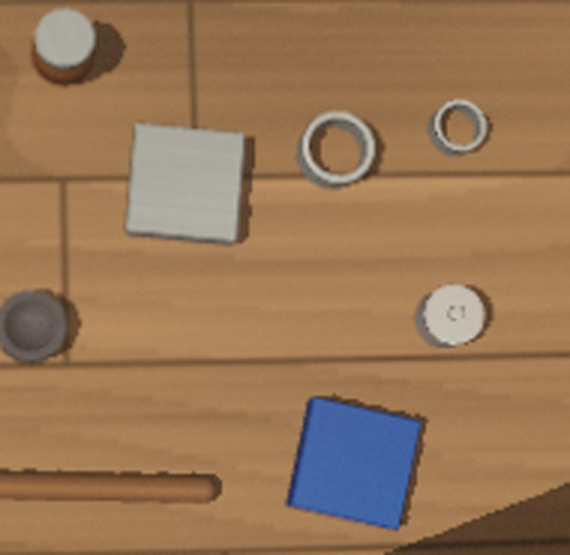

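Block, stump, rings and pot are all clear in the two crops, and the two cameras agree on positions. The small ring is at crop (460,125), with the large one beside it at (338,148). Next I refine the pixels and move above the pot.

```bash
cat >> h.py <<'E'
def rel(x,y,z,yaw,s=None):
    s=s or env.state(); A=R.from_euler("xyz",s["ee_rot"],degrees=True); B=R.from_euler("xyz",[180,0,yaw],degrees=True)
    return "shift m",(A.inv().apply(np.array([x,y,z])-s["ee_pos"])/1000).round(4),"rot",(A.inv()*B).as_rotvec(degrees=True).round(2)
E
python3 - <<'E'
from h import *
f=eyes.grab_frame("top")
A=lambda x,y:(85+(x+.5)/3-.5,115+(y+.5)/3-.5)
B=lambda x,y:(255+(x+.5)/3-.5,115+(y+.5)/3-.5)
L=dict(block=(B(186,183),30),stump=(A(352,147),40),die=(A(542,324),24),ring=(B(460,125),25),stand=(A(113,157),40),stake=(A(137,352),6),pot=(B(454,314),42),jar=(B(66,38),60),weight=(A(353,378),18))
for k,(p,z) in L.items(): print(k,plane(f,p,z)[0].round(1))
c=plane(f,[B(136,124),B(244,133),B(237,242),B(127,233)],30)
for i in range(4):
    d=c[(i+1)%4]-c[i];print(np.linalg.norm(d).round(1),np.degrees(np.arctan2(d[1],d[0])).round(1))
print(rel(443,-333,220,-6))
print(eyes.grab_frame("wrist")["eye"],env.state()["ee_pos"])
E
```

```text
block [ 554.8 -123.4   30. ]
stump [586.6 154.4  40. ]
die [442.6   3.3  24. ]
ring [ 602.1 -354.    25. ]
stand [582. 350.  40.]
stake [426.  335.3   6. ]
pot [ 442.9 -335.6   42. ]
jar [669.  -27.4  60. ]
weight [401.8 155.9  18. ]
88.6 -95.5
90.4 174.3
89.3 84.4
90.4 -6.1
('shift m', array([ 0.2442, -0.0773, -0.0064]), 'rot', array([-4.000e-02,  1.000e-02,  3.292e+01]))
[ 329.62706367 -476.78585642  384.76646218] [ 260.24645726 -512.55254077  213.68392179]
```

send_rows(
  targets="0.244 -0.077 -0.006 0 0 33 100; 0.244 -0.077 -0.006 0 0 33 100; 0.244 -0.077 -0.006 0 0 33 100; 0.244 -0.077 -0.006 0 0 33 100; 0.244 -0.077 -0.006 0 0 33 100; 0.244 -0.077 -0.006 0 0 33 100; 0.244 -0.077 -0.006 0 0 33 100; 0.244 -0.077 -0.006 0 0 33 100; 0.244 -0.077 -0.006 0 0 33 100",
  grip_force=20,
)

```text
time_s: 1.05
ee_pos: [443.4, -333.0, 219.9]
ee_rot: [180.0, 0.0, -5.9]
force: [-0.3, -0.9, 0.7]
gripper_width: 91.4
gripper_force: 0.0
```

```bash
python3 - <<'E'
from h import *
s=env.state();f=eyes.grab_frame("wrist");print(s["ee_pos"],s["ee_rot"],f["eye"],f["attitude"],f["fovy"])
cv2.imwrite("pics/w1.png",f["image"])
E
```

```text
[ 443.42168728 -332.99042506  219.87322722] [ 1.79969597e+02  2.98176810e-02 -5.93568334e+00] [ 520.86114891 -340.26694482  391.02252803] [-1.59361687e+01 -7.61167093e-02 -9.59433517e+01] 67.77015423724337
```

View pics/w1.png

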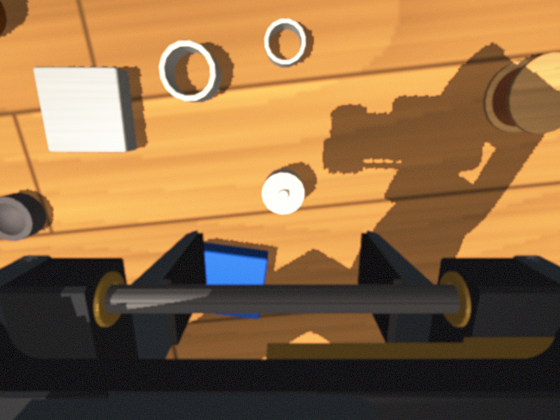

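The wrist view shows the pot at (283,193), small ring (285,42), big ring (189,71), block (84,109) and die (16,216). I measure them here.

```bash
cat >> h.py <<'E'
def blobs(f,amin=150,vmin=120,smax=60,ymax=235):
    hsv=cv2.cvtColor(f["image"],cv2.COLOR_BGR2HSV); m=((hsv[...,1]<smax)&(hsv[...,2]>vmin)).astype(np.uint8); m[ymax:]=0
    return [c for c in cv2.findContours(m,cv2.RETR_EXTERNAL,cv2.CHAIN_APPROX_NONE)[0] if cv2.contourArea(c)>amin]
def circ(f,c,z):
    p=plane(f,c.reshape(-1,2),z)[:,:2]; o,r=cv2.minEnclosingCircle(p.astype(np.float32)); return np.round(o,1),round(2*r,1)
E
python3 - <<'E'
from h import *
f=eyes.grab_frame("wrist")
for c in blobs(f):
    print(c.reshape(-1,2).mean(0).round(),cv2.contourArea(c),*[(z,*circ(f,c,z)) for z in (25,30,42)], np.round(cv2.minAreaRect(plane(f,c.reshape(-1,2),30)[:,:2].astype(np.float32))[0],1),cv2.minAreaRect(plane(f,c.reshape(-1,2),30)[:,:2].astype(np.float32))[1:])
print(rel(443,-335,100,-6))
E
```

```text
[ 15. 215.] 594.5 (25, array([444.9,  -2.7]), 51.8) (30, array([445.9,  -7.3]), 51.1) (42, array([448.4, -18.4]), 49.4) [445.  -10.3] ((33.06559371948242, 46.051551818847656), 79.06489562988281)
[282. 192.] 1377.0 (25, array([ 439.5, -333.3]), 52.7) (30, array([ 440.6, -333.4]), 52.0) (42, array([ 443.3, -333.6]), 50.2) [ 440.3 -333.5] ((49.74321746826172, 50.68515396118164), 83.9455795288086)
[ 80. 108.] 6674.0 (25, array([ 556.6, -119.5]), 124.6) (30, array([ 556.1, -122.5]), 122.9) (42, array([ 555. , -129.8]), 118.8) [ 556.1 -122.6] ((89.50071716308594, 89.07723999023438), 83.87970733642578)
[186.  70.] 2658.5 (25, array([ 583.3, -244.9]), 62.4) (30, array([ 582.5, -246.2]), 61.6) (42, array([ 580.4, -249.4]), 59.5) [ 583.  -246.1] ((60.01835632324219, 59.25709915161133), 64.55975341796875)
[284.  42.] 1503.0 (25, array([ 600.8, -352.1]), 45.9) (30, array([ 599.7, -351.9]), 45.2) (42, array([ 597.1, -351.6]), 43.7) [ 599.5 -351.9] ((42.73432159423828, 44.20017623901367), 83.98121643066406)
('shift m', array([0.0009, 0.0006, 0.1198]), 'rot', array([ 0.03,  0.04, -0.11]))
```

send_rows(
  targets="0 0.0006 0.04 0 0 0 100; 0 0.0006 0.08 0 0 0 100; 0 0.0006 0.12 0 0 0 100; 0 0.0006 0.16 0 0 0 100; 0 0.0006 0.19 0 0 0 100; 0 0.0006 0.21 0 0 0 100; 0 0.0006 0.21 0 0 0 0; 0 0.0006 0.21 0 0 0 0; 0 0.0006 0.21 0 0 0 0; 0 0.0006 0.21 0 0 0 0; 0 0.0006 0.21 0 0 0 0; 0 0.0006 0.21 0 0 0 0",
  grip_force=15,
)

```text
time_s: 2.15
ee_pos: [443.6, -334.8, 11.4]
ee_rot: [179.9, -0.1, -6.1]
force: [0.4, 1.3, 0.9]
gripper_width: 54.3
gripper_force: 0.0
```

send_rows(
  targets="0 0 0 0 0 0 0; 0 0 0 0 0 0 0; 0 0 0 0 0 0 0; 0 0 -0.02 0 0 0 0; 0 0 -0.05 0 0 0 0; 0 0 -0.085 0 0 0 0; 0 0 -0.12 0 0 0 0; 0 0 -0.14 0 0 0 0",
)

```text
time_s: 2.82
ee_pos: [444.0, -334.9, 153.5]
ee_rot: [179.9, -0.2, -6.1]
force: [0.6, -1.0, -0.8]
gripper_width: 47.8
gripper_force: 15.0
```

send_rows(
  targets="0.19 -0.503 0 0 0 0 0; 0.19 -0.503 0 0 0 0 0; 0.19 -0.503 0 0 0 0 0; 0.19 -0.503 0 0 0 0 0; 0.19 -0.503 0 0 0 0 0; 0.19 -0.503 0 0 0 0 0; 0.19 -0.503 0 0 0 0 0; 0.19 -0.503 0 0 0 0 0; 0.19 -0.503 0 0 0 0 0; 0.19 -0.503 0 0 0 0 0; 0.19 -0.503 0 0 0 0 0; 0.19 -0.503 0 0 0 0 0",
)

```text
time_s: 3.82
ee_pos: [668.3, 114.3, 149.3]
ee_rot: [180.0, 0.1, -6.1]
force: [1.2, 0.1, -1.2]
gripper_width: 48.1
gripper_force: 15.0
```

```bash
python3 - <<'E'
from h import *
s=env.state();print(s["ee_pos"],s["gripper_width"],rel(685.3,145.3,12,-6))
E
```

```text
[668.31553054 114.26377597 149.29138735] 48.06094579213645 ('shift m', array([ 0.0138, -0.0327,  0.1373]), 'rot', array([ 0.03,  0.07, -0.06]))
```

send_rows(
  targets="0 0 0 0 0 0 0; 0 0 0 0 0 0 0",
)

```text
time_s: 3.98
ee_pos: [668.2, 114.4, 148.6]
ee_rot: [180.0, 0.1, -5.9]
force: [-0.4, -0.9, -2.3]
gripper_width: 47.6
gripper_force: 15.0
```

```bash
python3 - <<'E'
from h import *
s=env.state();print(s["ee_pos"],s["gripper_width"],rel(685.3,145.3,12,-6))
f=eyes.grab_frame("wrist");cv2.imwrite("pics/w2.png",f["image"])
E
```

```text
[668.19328076 114.4471287  148.60160743] 47.594963306261356 ('shift m', array([ 0.0141, -0.0325,  0.1366]), 'rot', array([0.04, 0.09, 0.13]))
```

View pics/w2.png

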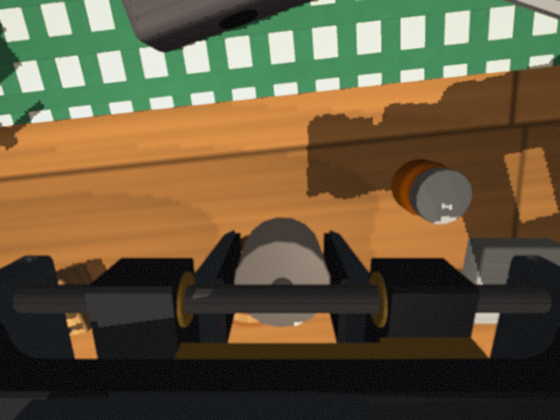

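The pot is held level at (283,270), with the jar to the right at (435,190). I lower it and release.

send_rows(
  targets="0.014 -0.0325 0.03 0 0 0 0; 0.014 -0.0325 0.065 0 0 0 0; 0.014 -0.0325 0.1 0 0 0 0; 0.014 -0.0325 0.125 0 0 0 0; 0.014 -0.0325 0.132 0 0 0 0; 0.014 -0.0325 0.136 0 0 0 0; 0.014 -0.0325 0.136 0 0 0 0",
)

```text
time_s: 4.62
ee_pos: [685.8, 141.9, 14.4]
ee_rot: [180.0, -0.0, -6.2]
force: [0.6, -0.2, -1.1]
gripper_width: 47.8
gripper_force: 15.0
```

send_rows(
  targets="0 0 0 0 0 0 75; 0 0 0 0 0 0 75; 0 0 0 0 0 0 75; 0 0 0 0 0 0 75; 0 0 -0.03 0 0 0 75; 0 0 -0.07 0 0 0 75; 0 0 -0.11 0 0 0 75; 0 0 -0.15 0 0 0 75; 0 0 -0.19 0 0 0 75; 0 0 -0.2 0 0 0 75; 0 0 -0.2 0 0 0 75",
)

```text
time_s: 5.53
ee_pos: [687.7, 143.5, 219.9]
ee_rot: [-179.8, -0.6, -6.1]
force: [0.2, -1.0, -0.6]
gripper_width: 68.4
gripper_force: 0.0
```

```bash
python3 - <<'E'
from h import *
s=env.state();print(s["ee_pos"],s["gripper_width"],rel(575,345,210,-6))
E
```

```text
[687.68038652 143.51263028 219.89840523] 68.3860312062705 ('shift m', array([-0.1335, -0.1884,  0.0091]), 'rot', array([-0.17, -0.59, -0.07]))
```

send_rows(
  targets="-0.134 -0.188 0.009 0 -0.6 0 75; -0.134 -0.188 0.009 0 -0.6 0 75; -0.134 -0.188 0.009 0 -0.6 0 75; -0.134 -0.188 0.009 0 -0.6 0 75; -0.134 -0.188 0.009 0 -0.6 0 75; -0.134 -0.188 0.009 0 -0.6 0 75; -0.134 -0.188 0.009 0 -0.6 0 75; -0.134 -0.188 0.009 0 -0.6 0 75",
)

```text
time_s: 6.2
ee_pos: [570.7, 344.8, 202.8]
ee_rot: [179.8, 0.7, -5.9]
force: [1.4, -1.0, -0.9]
gripper_width: 68.5
gripper_force: 0.0
```

```bash
python3 - <<'E'
from h import *
s=env.state();print(s["ee_pos"],s["ee_rot"])
f=eyes.grab_frame("wrist");cv2.imwrite("pics/w3.png",f["image"])
print(project(f,[[585.9,155.8,40],[685.3,145.3,42],[582,350,40]]).round())
E
```

```text
[570.6631289  344.819857   202.81508128] [179.84800128   0.74705152  -5.92269025]
[[457. 162.]
 [474.  59.]
 [276. 184.]]
```

View pics/w3.png

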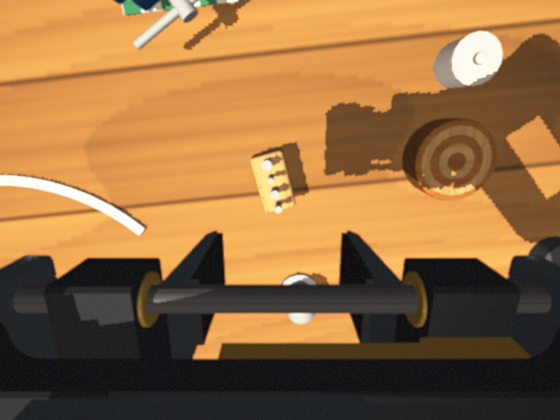

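The pot stands at about (481,57), stump centre is at (457,160) and the stand at (274,182), slightly turned. The stake is at (300,298) behind the bar.

```bash
python3 - <<'E'
from h import *
f=eyes.grab_frame("wrist")
print(env.state()["ee_pos"],env.state()["ee_rot"])
print(plane(f,[(457,160)],40).round(1),plane(f,[(481,57)],42+4).round(1))
im=f["image"]; hsv=cv2.cvtColor(im,cv2.COLOR_BGR2HSV)
for p in [(262,175),(290,190),(230,180),(300,175),(257,160),(280,153)]: print(p,hsv[p[1],p[0]],im[p[1],p[0]])
c=cv2.resize(im[130:230,220:330],None,fx=5,fy=5,interpolation=cv2.INTER_CUBIC);cv2.imwrite("pics/st.png",c)
E
```

```text
[572.20495122 343.16030819 203.5791505 ] [179.88595483   0.67546084  -6.1046459 ]
[[588.7 154.3  40. ]] [[686.7 139.8  46. ]]
(262, 175) [ 23 114 254] [140 229 254]
(290, 190) [ 16 149 180] [ 75 130 180]
(230, 180) [ 16 162 236] [ 86 166 236]
(300, 175) [ 15 162 115] [ 42  79 115]
(257, 160) [ 24 116 255] [139 230 255]
(280, 153) [ 16 144 181] [ 79 132 181]
```

View pics/st.png

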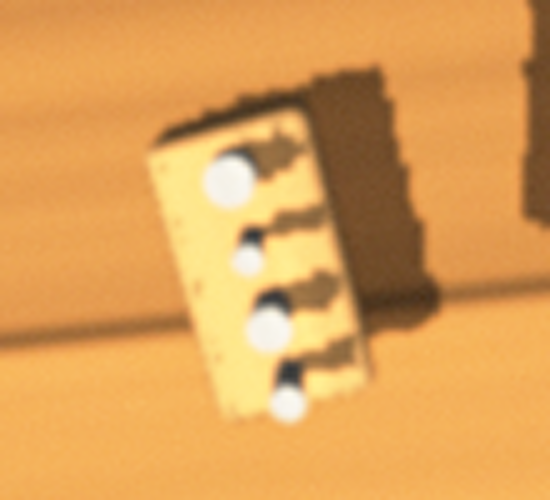

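```bash
python3 - <<'E'
from h import *
f=eyes.grab_frame("wrist")
q=np.array([(150,152),(302,107),(368,380),(222,418)])
p=plane(f,np.array([220,130])+(q+.5)/5-.5,40)[:,:2];c=p.mean(0)
d=(p[0]+p[1]-p[2]-p[3])/2;yaw=np.degrees(np.arctan2(d[1],d[0]))
print(p.round(1),c.round(1),np.linalg.norm(d),np.linalg.norm((p[0]+p[3]-p[1]-p[2])/2),yaw)
print(env.state()["ee_pos"],env.state()["ee_rot"]);print(rel(c[0],c[1],8,yaw))
E
```

```text
[[612.6 373.3]
 [618.5 340.2]
 [557.6 332.1]
 [552.3 365.3]] [585.2 352.7] 61.148111028389536 33.659307273932036 7.5484231005438645
[572.61253893 342.86349738 203.97943756] [179.91789924   0.64968051  -6.15531126]
('shift m', array([ 0.0137, -0.0114,  0.1958]), 'rot', array([  0.  ,   0.66, -13.7 ]))
```

send_rows(
  targets="0.013 -0.01 0.03 0 0.66 -13.7 75; 0.013 -0.01 0.06 0 0.66 -13.7 75; 0.013 -0.01 0.09 0 0.66 -13.7 75; 0.013 -0.01 0.09 0 0.66 -13.7 75; 0.013 -0.01 0.09 0 0.66 -13.7 75",
)

```text
time_s: 6.77
ee_pos: [585.1, 351.1, 113.2]
ee_rot: [180.0, 0.1, 7.5]
force: [1.0, 0.4, 0.3]
gripper_width: 68.3
gripper_force: 0.0
```

```bash
python3 - <<'E'
from h import *
f=eyes.grab_frame("wrist");s=env.state();print(s["ee_pos"],s["ee_rot"],rel(585.2,352.7,8,7.5))
im=f["image"];hsv=cv2.cvtColor(im,cv2.COLOR_BGR2HSV)
m=((hsv[...,0]>=20)&(hsv[...,0]<32)&(hsv[...,2]>200)).astype(np.uint8)
m=cv2.morphologyEx(m,cv2.MORPH_CLOSE,np.ones((15,15)))
for c in cv2.findContours(m,0,2)[0]:
    if cv2.contourArea(c)>800:
        r=cv2.minAreaRect(plane(f,c.reshape(-1,2),40)[:,:2].astype(np.float32));print(r,c.reshape(-1,2).mean(0))
E
```

```text
[586.38231656 352.06281899 115.50147776] [-1.79933348e+02 -1.12612710e-01  7.51032767e+00] ('shift m', array([-0.0013, -0.0007,  0.1075]), 'rot', array([-0.07, -0.11,  0.01]))
((477.1852722167969, 324.3633728027344), (22.298246383666992, 107.01223754882812), 1.578216314315796) [294.2        331.23076923]
((583.22900390625, 354.654296875), (61.360801696777344, 32.20811080932617), 9.678688049316406) [275.77777778 229.11111111]
((575.8600463867188, 541.3948364257812), (92.01183319091797, 21.90038299560547), 54.7391242980957) [ 42.95918367 193.36734694]
```

send_rows(
  targets="-0.002 -0.001 0.035 0 0 -1 75; -0.002 -0.001 0.07 0 0 -1 75; -0.002 -0.001 0.095 0 0 -1 75; -0.002 -0.001 0.107 0 0 -1 75; -0.002 -0.001 0.107 0 0 -1 0; -0.002 -0.001 0.107 0 0 -1 0; -0.002 -0.001 0.107 0 0 -1 0; -0.002 -0.001 0.107 0 0 -1 0; -0.002 -0.001 0.107 0 0 -1 0; -0.002 -0.001 0.107 0 0 -1 0; -0.002 -0.001 0.107 0 0 -1 0; -0.002 -0.001 0.107 0 0 -1 0",
  grip_force=20,
)

```text
time_s: 7.82
ee_pos: [584.4, 354.0, 9.7]
ee_rot: [-179.9, -0.2, 8.6]
force: [0.2, -0.6, 5.7]
gripper_width: 36.1
gripper_force: 20.0
```

send_rows(
  targets="0 0 -0.02 0 0 0 0; 0 0 -0.05 0 0 0 0; 0 0 -0.085 0 0 0 0; 0 0 -0.12 0 0 0 0; 0 0 -0.15 0 0 0 0; 0 0 -0.15 0 0 0 0",
)

```text
time_s: 8.32
ee_pos: [586.3, 355.5, 165.7]
ee_rot: [-179.6, -0.8, 8.6]
force: [1.4, 1.1, -0.1]
gripper_width: 36.2
gripper_force: 20.0
```

```bash
python3 - <<'E'
from h import *
s=env.state();print(s["ee_pos"],s["gripper_width"],rel(570.5,17,160,-6))
E
```

```text
[586.31021561 355.52627751 165.69121184] 36.16698872000312 ('shift m', array([-0.0664,  0.3324,  0.0027]), 'rot', array([-0.46, -0.76, 14.62]))
```

send_rows(
  targets="-0.066 0.332 0 0 0 14.6 0; -0.066 0.332 0 0 0 14.6 0; -0.066 0.332 0 0 0 14.6 0; -0.066 0.332 0 0 0 14.6 0; -0.066 0.332 0 0 0 14.6 0; -0.066 0.332 0 0 0 14.6 0; -0.066 0.332 0 0 0 14.6 0; -0.066 0.332 0 0 0 14.6 0; -0.066 0.332 0 0 0 14.6 0; -0.066 0.332 0 0 0 14.6 0; -0.066 0.332 0 0 0 14.6 0",
)

```text
time_s: 9.23
ee_pos: [567.3, 15.6, 156.9]
ee_rot: [-179.9, -0.0, -6.1]
force: [-0.1, 0.2, -1.1]
gripper_width: 35.9
gripper_force: 20.0
```

```bash
python3 - <<'E'
from h import *
eyes.grab_frame("wrist");eyes.grab_frame("wrist");f=eyes.grab_frame("wrist")
s=env.state();print(s["ee_pos"],s["ee_rot"],s["gripper_width"],rel(571.5,16.5,11,-6))
E
```

```text
[567.61572071  16.94461378 157.09664756] [-1.79899132e+02 -3.27751849e-02 -5.87177390e+00] 35.66107015909733 ('shift m', array([0.0038, 0.0003, 0.1461]), 'rot', array([-0.1 , -0.03,  0.13]))
```

send_rows(
  targets="0.004 0 0.035 0 0 0 0; 0.004 0 0.075 0 0 0 0; 0.004 0 0.11 0 0 0 0; 0.004 0 0.135 0 0 0 0; 0.004 0 0.143 0 0 0 0; 0.004 0 0.147 0 0 0 0; 0.004 0 0.148 0 0 0 0; 0.004 0 0.148 0 0 0 0",
)

```text
time_s: 10.05
ee_pos: [573.1, 16.0, 10.5]
ee_rot: [-179.9, -0.2, -5.9]
force: [0.1, 0.7, -2.1]
gripper_width: 36.0
gripper_force: 20.0
```

send_rows(
  targets="0 0 0 0 0 0 75; 0 0 0 0 0 0 75; 0 0 0 0 0 0 75; 0 0 0 0 0 0 75; 0 0 -0.03 0 0 0 75; 0 0 -0.07 0 0 0 75; 0 0 -0.11 0 0 0 75; 0 0 -0.15 0 0 0 75; 0 0 -0.19 0 0 0 75; 0 0 -0.2 0 0 0 75; 0 0 -0.2 0 0 0 75",
)

```text
time_s: 10.97
ee_pos: [573.8, 14.8, 213.8]
ee_rot: [-179.9, -0.6, -6.0]
force: [-0.1, 0.0, -0.3]
gripper_width: 68.3
gripper_force: 0.0
```

```bash
python3 - <<'E'
from h import *
s=env.state();print(s["ee_pos"],s["gripper_width"],rel(415,325,200,-6))
E
```

```text
[573.80114396  14.82232374 213.82578232] 68.28435921066395 ('shift m', array([-0.1905, -0.2919,  0.0126]), 'rot', array([-0.14, -0.59,  0.01]))
```

send_rows(
  targets="-0.19 -0.292 0 0 0 0 75; -0.19 -0.292 0 0 0 0 75; -0.19 -0.292 0 0 0 0 75; -0.19 -0.292 0 0 0 0 75; -0.19 -0.292 0 0 0 0 75; -0.19 -0.292 0 0 0 0 75; -0.19 -0.292 0 0 0 0 75; -0.19 -0.292 0 0 0 0 75; -0.19 -0.292 0 0 0 0 75; -0.19 -0.292 0 0 0 0 75; -0.19 -0.292 0 0 0 0 75; -0.19 -0.292 0 0 0 0 75",
)

```text
time_s: 11.97
ee_pos: [412.9, 323.9, 208.3]
ee_rot: [179.9, 0.0, -6.0]
force: [-0.4, -0.7, -0.1]
gripper_width: 68.4
gripper_force: 0.0
```

```bash
python3 - <<'E'
from h import *
eyes.grab_frame("wrist");f=eyes.grab_frame("wrist");s=env.state();print(s["ee_pos"],s["ee_rot"])
cv2.imwrite("pics/w4.png",f["image"])
for c in blobs(f,60): print(c.reshape(-1,2).mean(0).round(),cv2.contourArea(c),circ(f,c,6),circ(f,c,46))
E
```

```text
[413.42807719 323.73443497 208.90050841] [-1.79996740e+02 -1.62476073e-02 -6.08636428e+00]
[477. 219.] 310.0 (array([347.6,  84.5]), 32.6) (array([362.9, 109.3]), 29.1)
[270. 178.] 1361.5 (array([426.3, 336.7]), 53.2) (array([433.2, 334.5]), 47.5)
[47. 73.] 1172.0 (array([569.3, 565.6]), 113.3) (array([560.8, 538.9]), 101.2)
```

View pics/w4.png

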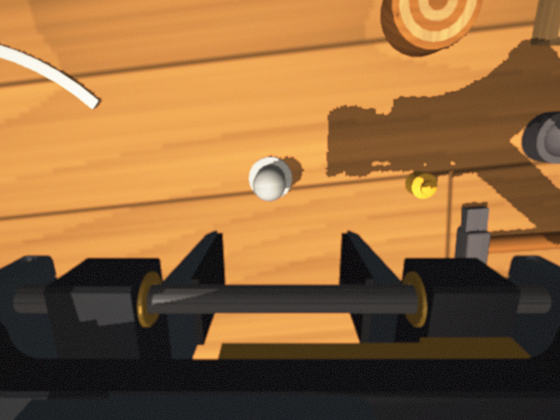

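The stake foot is at (270,178), world (426,336), and the foot measures 53 mm, which fits. I descend and grip.

send_rows(
  targets="0.0115 -0.0135 0.03 0 0 0 75; 0.0115 -0.0135 0.06 0 0 0 75; 0.0115 -0.0135 0.095 0 0 0 75; 0.0115 -0.0135 0.13 0 0 0 75; 0.0115 -0.0135 0.16 0 0 0 75; 0.0115 -0.0135 0.183 0 0 0 75; 0.0115 -0.0135 0.195 0 0 0 75; 0.0115 -0.0135 0.195 0 0 0 75; 0.0115 -0.0135 0.195 0 0 0 0; 0.0115 -0.0135 0.195 0 0 0 0; 0.0115 -0.0135 0.195 0 0 0 0; 0.0115 -0.0135 0.195 0 0 0 0",
  grip_force=30,
)

```text
time_s: 13.07
ee_pos: [426.9, 337.9, 15.9]
ee_rot: [-179.8, -0.2, -6.0]
force: [1.4, -0.3, 0.2]
gripper_width: 44.7
gripper_force: 0.0
```

send_rows(
  targets="0 0 0 0 0 0 0; 0 0 0 0 0 0 0; 0 0 0 0 0 0 0; 0 0 0 0 0 0 0; 0 0 -0.02 0 0 0 0; 0 0 -0.05 0 0 0 0; 0 0 -0.085 0 0 0 0; 0 0 -0.12 0 0 0 0; 0 0 -0.15 0 0 0 0; 0 0 -0.15 0 0 0 0",
)

```text
time_s: 13.9
ee_pos: [428.7, 339.8, 170.6]
ee_rot: [-179.4, -0.6, -6.0]
force: [0.8, 0.9, -4.0]
gripper_width: 35.0
gripper_force: 30.0
```

```bash
python3 - <<'E'
from h import *
s=env.state();print(s["ee_pos"],s["gripper_width"],rel(587,155,170,-6))
E
```

```text
[428.69557694 339.81790168 170.55918977] 35.04953280892723 ('shift m', array([0.1767, 0.1673, 0.0006]), 'rot', array([-0.58, -0.56,  0.02]))
```

send_rows(
  targets="0.177 0.167 0 0 0 0 0; 0.177 0.167 0 0 0 0 0; 0.177 0.167 0 0 0 0 0; 0.177 0.167 0 0 0 0 0; 0.177 0.167 0 0 0 0 0; 0.177 0.167 0 0 0 0 0; 0.177 0.167 0 0 0 0 0; 0.177 0.167 0 0 0 0 0; 0.177 0.167 0 0 0 0 0; 0.177 0.167 0 0 0 0 0",
)

```text
time_s: 14.73
ee_pos: [583.2, 153.7, 163.4]
ee_rot: [-179.9, 0.1, -5.9]
force: [0.4, -0.2, -4.2]
gripper_width: 35.2
gripper_force: 30.0
```

```bash
python3 - <<'E'
from h import *
[eyes.grab_frame("wrist") for i in range(3)]
s=env.state();print(s["ee_pos"],s["ee_rot"],s["gripper_width"],rel(587,155,56,-6))
E
```

```text
[583.71282279 153.90114733 164.41015866] [-1.79925427e+02 -2.86558765e-02 -5.88164750e+00] 35.00436364129271 ('shift m', array([ 0.0031, -0.0013,  0.1084]), 'rot', array([-0.07, -0.03,  0.12]))
```

send_rows(
  targets="0.003 -0.001 0.03 0 0 0 0; 0.003 -0.001 0.06 0 0 0 0; 0.003 -0.001 0.09 0 0 0 0; 0.003 -0.001 0.1 0 0 0 0; 0.003 -0.001 0.105 0 0 0 0; 0.003 -0.001 0.108 0 0 0 0; 0.003 -0.001 0.109 0 0 0 0; 0.003 -0.001 0.109 0 0 0 0",
)

```text
time_s: 15.55
ee_pos: [588.9, 154.1, 57.1]
ee_rot: [-179.9, -0.2, -6.0]
force: [-0.5, -0.1, -4.4]
gripper_width: 35.4
gripper_force: 30.0
```

send_rows(
  targets="-0.001 0 0.0007 0 0 0 0; -0.001 0 0.0014 0 0 0 0; -0.001 0 0.002 0 0 0 0; -0.001 0 0.002 0 0 0 0",
)

```text
time_s: 15.88
ee_pos: [587.5, 154.0, 55.5]
ee_rot: [-179.9, -0.2, -6.0]
force: [-2.2, 0.6, 4.9]
gripper_width: 35.5
gripper_force: 30.0
```

Contact. Now I release and rise, then go to the die at (443,3).

send_rows(
  targets="0 0 0 0 0 0 75; 0 0 0 0 0 0 75; 0 0 0 0 0 0 75; 0 0 0 0 0 0 75; 0 0 -0.03 0 0 0 75; 0 0 -0.06 0 0 0 75; 0 0 -0.09 0 0 0 75; 0 0 -0.12 0 0 0 85; 0 0 -0.15 0 0 0 85; 0 0 -0.15 0 0 0 85",
)

```text
time_s: 16.72
ee_pos: [590.1, 154.3, 210.3]
ee_rot: [-179.7, -0.8, -6.0]
force: [0.1, 0.8, 1.0]
gripper_width: 77.1
gripper_force: 0.0
```

```bash
python3 - <<'E'
from h import *
[eyes.grab_frame("wrist") for i in range(2)]
s=env.state();print(s["ee_pos"],s["gripper_width"],rel(430,0,205,-6))
E
```

```text
[587.19356205 153.67508978 204.77424757] 77.49280403586133 ('shift m', array([-0.1403,  0.1692, -0.0011]), 'rot', array([-0.13, -0.21,  0.01]))
```

send_rows(
  targets="-0.14 0.169 0 0 0 0 85; -0.14 0.169 0 0 0 0 85; -0.14 0.169 0 0 0 0 85; -0.14 0.169 0 0 0 0 85; -0.14 0.169 0 0 0 0 85; -0.14 0.169 0 0 0 0 85; -0.14 0.169 0 0 0 0 85; -0.14 0.169 0 0 0 0 85; -0.14 0.169 0 0 0 0 85",
)

```text
time_s: 17.57
ee_pos: [430.7, 0.6, 202.7]
ee_rot: [-179.9, -0.0, -6.0]
force: [0.1, 0.4, 0.7]
gripper_width: 77.4
gripper_force: 0.0
```

```bash
python3 - <<'E'
from h import *
[eyes.grab_frame("wrist") for i in range(2)]
f=eyes.grab_frame("wrist");s=env.state();print(s["ee_pos"],s["ee_rot"])
cv2.imwrite("pics/w5.png",f["image"])
for c in blobs(f,150,60,75,240): print(c.reshape(-1,2).mean(0).round(),cv2.contourArea(c),circ(f,c,24))
E
```

```text
[430.65781757   0.88243271 202.80987936] [-1.79914782e+02 -2.98112406e-02 -5.90479646e+00]
[277. 183.] 1896.0 (array([442.1,   6.5]), 58.3)
[97. 50.] 3381.0 (array([597.2, 174.5]), 79.1)
[388.  59.] 8703.0 (array([ 556.5, -120.8]), 127.6)
[511.  24.] 2592.5 (array([ 581.2, -244.7]), 80.1)
```

View pics/w5.png

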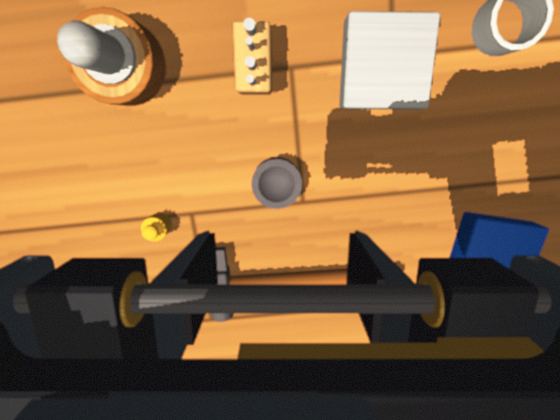

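The die is at (277,183), world (442,6). The stake stands on the stump and the stand is squared between them. I pick the die.

send_rows(
  targets="0.011 -0.006 0.03 0 0 0 85; 0.011 -0.006 0.065 0 0 0 85; 0.011 -0.006 0.1 0 0 0 85; 0.011 -0.006 0.135 0 0 0 85; 0.011 -0.006 0.165 0 0 0 85; 0.011 -0.006 0.185 0 0 0 85; 0.011 -0.006 0.197 0 0 0 85; 0.011 -0.006 0.198 0 0 0 85; 0.011 -0.006 0.198 0 0 0 0; 0.011 -0.006 0.198 0 0 0 0; 0.011 -0.006 0.198 0 0 0 0; 0.011 -0.006 0.198 0 0 0 0",
  grip_force=35,
)

```text
time_s: 18.72
ee_pos: [442.6, 5.4, 6.2]
ee_rot: [-179.9, -0.2, -6.0]
force: [0.7, 1.2, 0.5]
gripper_width: 57.2
gripper_force: 35.0
```

send_rows(
  targets="0 0 0 0 0 0 0; 0 0 0 0 0 0 0; 0 0 0 0 0 0 0; 0 0 -0.02 0 0 0 0; 0 0 -0.05 0 0 0 0; 0 0 -0.085 0 0 0 0; 0 0 -0.12 0 0 0 0; 0 0 -0.14 0 0 0 0; 0 0 -0.14 0 0 0 0",
)

```text
time_s: 19.47
ee_pos: [443.6, 4.7, 148.7]
ee_rot: [-179.9, -0.5, -6.0]
force: [1.0, -0.4, -4.9]
gripper_width: 57.2
gripper_force: 35.0
```

```bash
python3 - <<'E'
from h import *
[eyes.grab_frame("wrist") for i in range(2)]
s=env.state();print(s["ee_pos"],s["gripper_width"],s["force"],rel(556,-122,145,-6))
E
```

```text
[440.23483749   4.80387945 144.33971449] 56.73174428273171 [-0.29145082 -0.02080744 -5.94873148] ('shift m', array([ 0.1284,  0.114 , -0.0008]), 'rot', array([-0.05,  0.03,  0.01]))
```

send_rows(
  targets="0.128 0.114 0 0 0 0 0; 0.128 0.114 0 0 0 0 0; 0.128 0.114 0 0 0 0 0; 0.128 0.114 0 0 0 0 0; 0.128 0.114 0 0 0 0 0; 0.128 0.114 0 0 0 0 0; 0.128 0.114 0 0 0 0 0",
)

```text
time_s: 20.15
ee_pos: [554.5, -121.4, 141.7]
ee_rot: [-179.9, 0.4, -6.0]
force: [-0.8, 0.2, -4.8]
gripper_width: 57.3
gripper_force: 35.0
```

```bash
python3 - <<'E'
from h import *
[eyes.grab_frame("wrist") for i in range(3)]
s=env.state();print(s["ee_pos"],s["ee_rot"],s["gripper_width"],rel(556,-122,37,-6))
E
```

```text
[ 555.08174171 -120.63370938  143.88818165] [-1.79892834e+02  1.41581586e-01 -5.93028753e+00] 56.9171046917553 ('shift m', array([0.0013, 0.0015, 0.1069]), 'rot', array([-0.11,  0.14,  0.07]))
```

send_rows(
  targets="0.001 0.001 0.03 0 0 0 0; 0.001 0.001 0.065 0 0 0 0; 0.001 0.001 0.09 0 0 0 0; 0.001 0.001 0.1 0 0 0 0; 0.001 0.001 0.104 0 0 0 0; 0.001 0.001 0.106 0 0 0 0; 0.001 0.001 0.107 0 0 0 0; 0.001 0.001 0.107 0 0 0 0",
)

```text
time_s: 20.97
ee_pos: [559.0, -122.9, 39.7]
ee_rot: [-179.9, -0.2, -6.0]
force: [-0.6, 0.2, -3.2]
gripper_width: 56.9
gripper_force: 35.0
```

send_rows(
  targets="-0.002 -0.001 0.001 0 0 0 0; -0.002 -0.001 0.0015 0 0 0 0; -0.002 -0.001 0.002 0 0 0 0; -0.002 -0.001 0.0025 0 0 0 0; -0.002 -0.001 0.0025 0 0 0 0",
)

```text
time_s: 21.38
ee_pos: [556.1, -121.6, 36.2]
ee_rot: [-179.9, -0.1, -6.0]
force: [-1.0, -0.2, -1.4]
gripper_width: 57.2
gripper_force: 35.0
```

send_rows(
  targets="0 0 0.0005 0 0 0 0; 0 0 0.0005 0 0 0 80; 0 0 0.0005 0 0 0 80; 0 0 0.0005 0 0 0 80; 0 0 0.0005 0 0 0 80; 0 0 -0.03 0 0 0 80; 0 0 -0.065 0 0 0 80; 0 0 -0.1 0 0 0 80; 0 0 -0.13 0 0 0 80; 0 0 -0.16 0 0 0 80; 0 0 -0.16 0 0 0 80; 0 0 -0.16 0 0 0 80",
)

```text
time_s: 22.38
ee_pos: [556.9, -122.0, 197.7]
ee_rot: [-180.0, -0.3, -6.0]
force: [-1.0, 0.7, -1.7]
gripper_width: 73.2
gripper_force: 0.0
```

```bash
python3 - <<'E'
from h import *
[eyes.grab_frame("wrist") for i in range(2)]
s=env.state();print(s["ee_pos"],s["gripper_width"],rel(588,-347,200,-6))
E
```

```text
[ 555.06588517 -121.54488522  194.7561227 ] 72.76582463659808 ('shift m', array([ 0.0563,  0.2208, -0.0056]), 'rot', array([-0.09,  0.04,  0.02]))
```

send_rows(
  targets="0.056 0.221 0 0 0 0 70; 0.056 0.221 0 0 0 0 70; 0.056 0.221 0 0 0 0 70; 0.056 0.221 0 0 0 0 70; 0.056 0.221 0 0 0 0 70; 0.056 0.221 0 0 0 0 70; 0.056 0.221 0 0 0 0 70; 0.056 0.221 0 0 0 0 70; 0.056 0.221 0 0 0 0 70",
)

```text
time_s: 23.23
ee_pos: [587.7, -346.2, 193.8]
ee_rot: [-179.8, 0.1, -6.0]
force: [-0.2, 0.9, 0.7]
gripper_width: 64.1
gripper_force: 0.0
```

```bash
python3 - <<'E'
from h import *
[eyes.grab_frame("wrist") for i in range(2)]
f=eyes.grab_frame("wrist");s=env.state();print(s["ee_pos"],s["ee_rot"])
cv2.imwrite("pics/w6.png",f["image"])
for c in blobs(f,150,120,75,240): print(c.reshape(-1,2).mean(0).round(),cv2.contourArea(c),circ(f,c,25),cv2.minAreaRect(plane(f,c.reshape(-1,2),30)[:,:2].astype(np.float32)))
E
```

```text
[ 588.37405587 -345.71421534  195.31585316] [-1.79893230e+02 -1.56096106e-02 -5.88263148e+00]
[ 89. 222.] 2230.0 (array([ 577.8, -122.2]), 97.9) ((580.6076049804688, -125.24598693847656), (90.40973663330078, 42.79194259643555), 84.16172790527344)
[194. 209.] 2190.0 (array([ 580.3, -244.4]), 63.1) ((582.118896484375, -245.32913208007812), (59.524658203125, 60.9627799987793), 38.883792877197266)
[287. 181.] 1234.5 (array([ 602.5, -352.6]), 45.5) ((603.6864013671875, -352.2564697265625), (43.656715393066406, 42.92404556274414), 84.11463165283203)
[32. 40.] 249.0 (array([ 767.7, -116. ]), 23.7) ((766.9016723632812, -119.44912719726562), (10.87535572052002, 22.236846923828125), 0.04117386415600777)
[69. 36.] 248.5 (array([ 768.1, -153.1]), 23.8) ((766.8099975585938, -156.1114959716797), (10.926067352294922, 22.108694076538086), 0.08403280377388)
[106.  31.] 253.5 (array([ 768.5, -190.7]), 23.6) ((766.8587646484375, -193.11814880371094), (22.025318145751953, 10.858179092407227), 89.76705169677734)
[144.  27.] 259.0 (array([ 767.8, -228.1]), 24.1) ((766.874755859375, -230.02255249023438), (22.652463912963867, 10.859781265258789), 89.8776626586914)
[182.  22.] 262.5 (array([ 767.8, -266. ]), 23.8) ((766.8485107421875, -267.05242919921875), (10.794937133789062, 22.557334899902344), 0.20719261467456818)
[334.  16.] 6078.0 (array([ 764.2, -402.2]), 221.0) ((761.1406860351562, -401.2160949707031), (215.83763122558594, 35.8724250793457), 80.1146469116211)
[61.  6.] 260.0 (array([ 795.2, -152.8]), 24.1) ((791.9682006835938, -155.94033813476562), (22.819185256958008, 10.839109420776367), 83.80754852294922)
[23.  8.] 358.0 (array([ 797. , -115.7]), 25.0) ((794.2634887695312, -119.2138671875), (22.6024227142334, 14.234471321105957), 83.78251647949219)
```

View pics/w6.png

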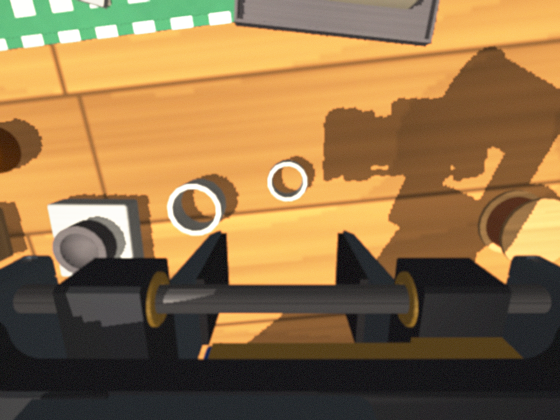

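The small ring is at (287,181), world (602,-352); the large one stands at (194,209) and the die is on the block at (85,245). I pick the small ring.

send_rows(
  targets="0.014 0.005 0.03 0 0 0 70; 0.014 0.005 0.065 0 0 0 70; 0.014 0.005 0.1 0 0 0 70; 0.014 0.005 0.135 0 0 0 70; 0.014 0.005 0.165 0 0 0 70; 0.014 0.005 0.18 0 0 0 70; 0.014 0.005 0.187 0 0 0 70; 0.014 0.005 0.188 0 0 0 70; 0.014 0.005 0.188 0 0 0 0; 0.014 0.005 0.188 0 0 0 0; 0.014 0.005 0.188 0 0 0 0; 0.014 0.005 0.188 0 0 0 0",
  grip_force=12,
)

```text
time_s: 24.38
ee_pos: [603.1, -353.9, 9.4]
ee_rot: [-180.0, -0.2, -6.0]
force: [-0.1, 0.5, 3.4]
gripper_width: 43.8
gripper_force: 12.0
```

send_rows(
  targets="0 0 0 0 0 0 0; 0 0 0 0 0 0 0; 0 0 0 0 0 0 0; 0 0 -0.02 0 0 0 0; 0 0 -0.05 0 0 0 0; 0 0 -0.085 0 0 0 0; 0 0 -0.12 0 0 0 0; 0 0 -0.155 0 0 0 0; 0 0 -0.18 0 0 0 0; 0 0 -0.18 0 0 0 0",
)

```text
time_s: 25.22
ee_pos: [604.4, -355.5, 194.9]
ee_rot: [179.8, -0.7, -6.0]
force: [0.9, -0.6, -0.0]
gripper_width: 44.0
gripper_force: 12.0
```

```bash
python3 - <<'E'
from h import *
[eyes.grab_frame("wrist") for i in range(2)]
s=env.state();print(s["ee_pos"],s["gripper_width"],s["force"],rel(480,-125,205,-6))
E
```

```text
[ 601.88409627 -353.99985277  188.4768445 ] 43.7464355814547 [-0.2776353  -0.43880342 -1.67663555] ('shift m', array([-0.1451, -0.215 , -0.0169]), 'rot', array([-0.01, -0.16,  0.01]))
```

send_rows(
  targets="-0.125 -0.217 0 0 0 0 0; -0.125 -0.217 0 0 0 0 0; -0.125 -0.217 0 0 0 0 0; -0.125 -0.217 0 0 0 0 0; -0.125 -0.217 0 0 0 0 0; -0.125 -0.217 0 0 0 0 0; -0.125 -0.217 0 0 0 0 0; -0.125 -0.217 0 0 0 0 0; -0.125 -0.217 0 0 0 0 0",
)

```text
time_s: 26.07
ee_pos: [499.7, -124.9, 186.5]
ee_rot: [-179.9, 0.1, -5.9]
force: [0.5, 0.6, -0.9]
gripper_width: 44.0
gripper_force: 12.0
```

```bash
python3 - <<'E'
from h import *
[eyes.grab_frame("wrist") for i in range(3)]
f=eyes.grab_frame("wrist");s=env.state();print(s["ee_pos"],s["ee_rot"])
im=f["image"]
for c in blobs(f,300,150,90,260): print(c.reshape(-1,2).mean(0).round(),cv2.contourArea(c),cv2.minAreaRect(plane(f,c.reshape(-1,2),30)[:,:2].astype(np.float32)))
t=eyes.grab_frame("top")["image"]
a=cv2.resize(im[60:260],(784,280)) ; b=cv2.resize(t[115:215,100:380],(784,280),interpolation=cv2.INTER_CUBIC)
print(im.shape);cv2.imwrite("pics/w7.png",np.vstack([cv2.resize(im[60:260,140:420],(784,280*2))[:560]]))
cv2.imwrite("pics/t7.png",cv2.resize(t[100:250,90:390],(800,400),interpolation=cv2.INTER_CUBIC))
E
```

```text
[ 500.42938554 -125.9558691   186.97744733] [-1.79927735e+02 -7.36571400e-03 -6.06607472e+00]
[274. 144.] 4546.5 ((556.1971435546875, -121.2892074584961), (89.5519027709961, 89.24054718017578), 83.13986206054688)
[391. 103.] 3015.5 ((584.156982421875, -247.26797485351562), (62.031890869140625, 58.978763580322266), 44.87123489379883)
[143.  25.] 2545.0 ((675.9185180664062, -13.087631225585938), (52.23700714111328, 46.099884033203125), 83.76515197753906)
(420, 560, 3)
```

View pics/w7.png

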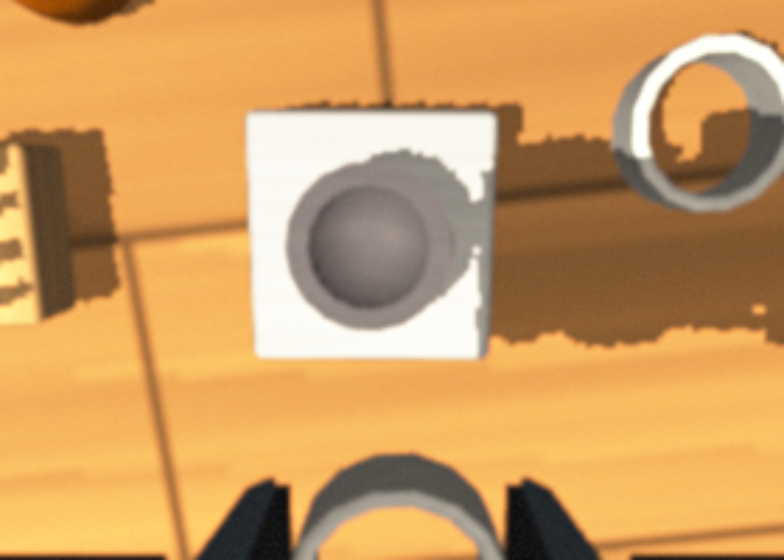

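The die sits flat on the block with its rim centred at crop (370,246). The ring is held upright at the lower edge. I place it on the die centre.

```bash
python3 - <<'E'
from h import *
f=eyes.grab_frame("wrist");s=env.state();print(s["ee_pos"])
p=plane(f,[(271.8,147.7)],54)[0];print(p,plane(f,[(140+289/2.8,147.7),(140+453/2.8,147.7)],54));print(rel(p[0],p[1],64,-6))
E
```

```text
[ 500.35829155 -125.75557341  187.19759642]
[ 555.24608041 -121.51545229   54.        ] [[ 558.14262906  -94.31294348   54.        ]
 [ 552.2138129  -150.04580138   54.        ]]
('shift m', array([ 0.0541, -0.0098,  0.1232]), 'rot', array([-0.08, -0.02, -0.06]))
```

send_rows(
  targets="0.054 -0.01 0 0 0 0 0; 0.054 -0.01 0.03 0 0 0 0; 0.054 -0.01 0.065 0 0 0 0; 0.054 -0.01 0.095 0 0 0 0; 0.054 -0.01 0.115 0 0 0 0; 0.054 -0.01 0.119 0 0 0 0; 0.054 -0.01 0.119 0 0 0 0; 0.054 -0.01 0.119 0 0 0 0; 0.054 -0.01 0.119 0 0 0 0",
)

```text
time_s: 27.12
ee_pos: [556.5, -121.0, 70.5]
ee_rot: [-180.0, -0.3, -6.0]
force: [-0.4, -0.2, -0.4]
gripper_width: 43.8
gripper_force: 12.0
```

```bash
python3 - <<'E'
from h import *
[eyes.grab_frame("wrist") for i in range(2)]
s=env.state();print(s["ee_pos"],s["ee_rot"],s["force"],rel(555.5,-121.6,63,-6))
E
```

```text
[ 556.13279292 -120.8310754    70.45606115] [-179.95143032   -0.25560333   -5.99323861] [ 0.66993079 -0.09162479 -0.65754667] ('shift m', array([-0.0006,  0.0008,  0.0075]), 'rot', array([-0.05, -0.26,  0.01]))
```

send_rows(
  targets="0 0.001 0.002 0 0 0 0; 0 0.001 0.004 0 0 0 0; 0 0.001 0.005 0 0 0 0; 0 0.001 0.006 0 0 0 0; 0 0.001 0.0065 0 0 0 0; 0 0.001 0.0065 0 0 0 0",
)

```text
time_s: 27.72
ee_pos: [554.8, -121.5, 63.4]
ee_rot: [-179.9, -0.1, -6.0]
force: [-2.7, 0.6, 6.6]
gripper_width: 43.9
gripper_force: 12.0
```

send_rows(
  targets="0 0 0 0 0 0 70; 0 0 0 0 0 0 70; 0 0 0 0 0 0 70; 0 0 0 0 0 0 70; 0 0 -0.025 0 0 0 70; 0 0 -0.06 0 0 0 70; 0 0 -0.095 0 0 0 70; -0.03 0 -0.125 0 0 0 70; -0.055 0 -0.14 0 0 0 70; -0.065 0 -0.14 0 0 0 70; -0.065 0 -0.14 0 0 0 70; -0.065 0 -0.14 0 0 0 70",
)

```text
time_s: 28.72
ee_pos: [490.0, -114.8, 201.3]
ee_rot: [-179.9, -0.0, -6.0]
force: [0.4, -0.1, -1.2]
gripper_width: 63.8
gripper_force: 0.0
```

```bash
python3 - <<'E'
from h import *
[eyes.grab_frame("wrist") for i in range(3)]
f=eyes.grab_frame("wrist");s=env.state();print(s["ee_pos"],s["ee_rot"])
im=f["image"];t=eyes.grab_frame("top");b=t["image"]
print(project(f,[[555.2,-121.5,79],[555.2,-121.5,54]]))
A=cv2.resize(im[80:240,60:420],(790,351),interpolation=cv2.INTER_CUBIC)
B=cv2.resize(b[110:220,100:460],(790,241),interpolation=cv2.INTER_CUBIC)
cv2.imwrite("pics/end.png",np.vstack([A,B]))
E
```

```text
[ 490.60080582 -114.84073869  200.70194007] [-1.79904389e+02  6.27271009e-02 -5.97720213e+00]
[[282.3521989  136.40944198]
 [282.32567255 135.26292166]]
```

View pics/end.png

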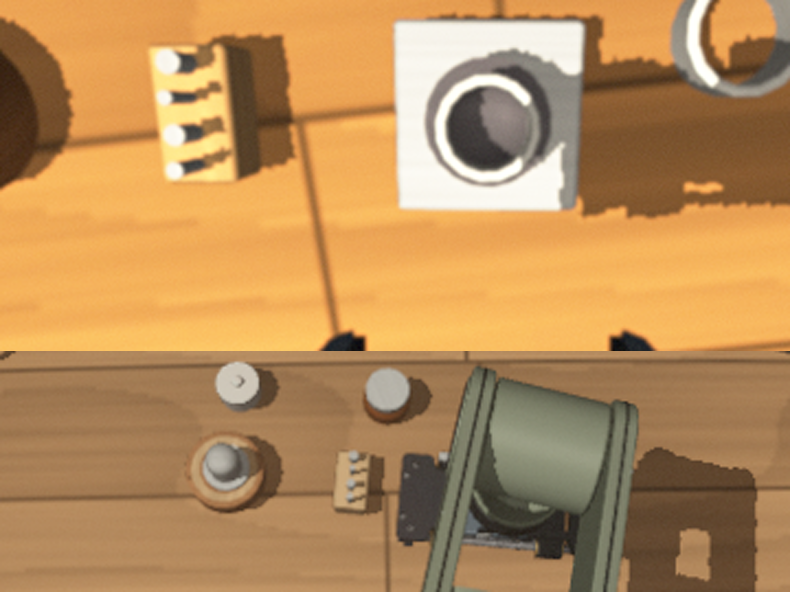

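The ring sits concentric on the die, with its top at crop (486,127) against (488,124) expected. The stake stands on the stump, the pot is behind it and the stand is squared. A last numeric check on stand, stake and pot comes before handing in.

```bash
python3 - <<'E'
from h import *
f=eyes.grab_frame("wrist");t=eyes.grab_frame("top")
k=790/360;W=lambda q:np.array([60,80])+(np.array(q)+.5)/k-.5;T=lambda q:np.array([100,110])+(np.array(q)-[0,351]+.5)/k-.5
b=np.array([556.1,-121.9]);a=np.radians(-6.1);X=np.array([np.cos(a),np.sin(a)]);Y=np.array([-X[1],X[0]])
st=plane(f,W([(152,47),(226,44),(240,180),(167,182)]),40)[:,:2];d=st[0]+st[1]-st[2]-st[3]
loc=lambda p:np.array([(p-b)@X,(p-b)@Y]).round(1)
print("stand",loc(st.mean(0)),np.degrees(np.arctan2(d[1],d[0])))
for n,q,z in(("stump",(227,470),40),("foot",(227,467),46),("pot",(238,384),42)):print(n,loc(plane(t,T([q]),z)[0,:2]))
E
```

```text
stand [  1.4 137.6] -6.2681209700981055
stump [  0.5 275.1]
foot [  2.6 274.7]
pot [ 98.8 273.6]
```

```bash
python3 -c "
from workcell import env
print(env.job_done())"
```

```text
the job is handed in; nothing more can be done
None
```

I handed the job in with all five parts set out as asked; my last camera check put each one inside its tolerance, but the hand-in returned no verdict.

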